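# Hold a bush down and draw the bore gauge to its mid-depth mark

### The job

First swing the hold-down lever round by its black grip until its steel finger lies over the bronze bush's flange and points straight at the middle of the bush, so that the bush cannot come up with the gauge. Then take the bore gauge by its black handle and draw it straight up out of the bush by 30 mm, until its red ring mark is level with the top of the bush, without cocking it in the bore, and keep holding it there for the reading: finish with the gauge still gripped at that height, never pulled right out. The bush must stay seated on its base, and the other things on the bench stay where they are.

Things in the scene. Friction and masses are not known exactly. Their poses are not given: they have to be found in the camera images.
- clamp_lever (a joint): angle of the hold-down lever on the gauging fixture, rad: it turns on an upright pivot, clockwise seen from above as the value grows, range 0 to 1.9. Starts parked at 0 to 0.35, the finger clear of the flange; at 1.30 the finger points straight at the axis of the bore (no stop there). Stiff: it stays where it is left and takes about 2 N at the grip
- clamp_pivot (a point): point on the lever's fixed upright pivot axis, 32 mm above the bench; the pivot stands 72 mm from the axis of the bore. The fixture is a flat steel base, 120 x 210 x 16 mm, standing fixed on the bench; its frame's +y points from the bore to the pivot
- lever_knob (a point): middle of the lever's upright black grip (22 mm across, 46 mm high, from 45 to 91 mm above the bench; this point is 70 mm above the bench), 95 mm from the pivot axis, on the side of the pivot opposite to the finger. The arm that carries it lies below 45 mm. It can be pinched from above and carried round the pivot
- finger_tip (a point): tip of the lever's steel finger (16 mm wide, 10 mm thick, red dot on top), 39 mm from the pivot axis and 32 mm above the bench; pointing at the bore it lies 1.2 mm above the flange and reaches 12 mm in over it
- bush_mouth (a point): centre of the top of the bore of the bronze bush, z up; 96 mm above the bench. The bush is loose, 0.7 kg, flange (90 mm across, 10 mm thick) down on the fixture's base between four low dowels with under 1 mm of play; its body is 50 mm across and 80 mm high, its bore 31 mm wide and straight through
- gauge_grip (a point): middle of the bore gauge's handle, on its axis, z up along the gauge; 141 mm above the bench when the gauge is home. Handle: black, upright, 26 mm across, 66 mm long (33 mm above and below this point). Below it a stop collar, 38 mm across, rests on the bush when home. The gauge is loose, about 0.35 kg, and drops back into the bore if let go
- gauge_collar (a point): centre of the underside of the gauge's stop collar, on the gauge's axis, 45 mm below point gauge_grip; level with point bush_mouth when the gauge is fully home, 30 mm above it when the red mark is level with the top of the bush
- bush: the bronze bush; origin at the centre of its underside, z up
- gauge: the bore gauge; origin at the centre of its lower end, z up along its axis. Its steel plug, 30 mm across and 78 mm long from the lower end to the collar, stands in the bore with 0.5 mm of play all round. A red ring mark goes round the plug 30 mm under the collar
- bearing_18: bystander: taper roller bearing cone, 50 mm across, 18 mm high, lying in front of the fixture; origin at the centre of its underside
- outer_ring_2: bystander: thin steel bearing ring, 48 mm across, 12 mm high; origin at the centre of its underside
- marker: bystander: black and red marker, 132 mm long, 17 mm thick; origin under its middle, y along it
- caliper: bystander: caliper, 225 mm long, 12 mm thick; origin under its middle, y along it
Things that resemble listed ones, but are neither listed nor needed, are in the scene too. Of the things that look like the gauge, the middle-sized one is meant.

How it is judged:
By the outcome, as a careful person would: the job done as asked, in the order asked, and still so for the second after the job is handed in, while the arm keeps its last pose, push and grip.
It also fails if it takes over 42 s, if anything falls off the work surface, if the arm or the gripper's body presses on something with over 40 N, if the wrist force passes 120 N, or if a joint passes its speed limit or range.

### The arm

A 7-joint arm with a two-finger parallel gripper is mounted at the origin on a cart in front of the work surface, level with it; the furniture and walls round the work are solid. World frame = base frame: x ahead of the robot, y to its left, z up, the work surface at z = 0. Lengths are in mm, angles in rad, forces in N, time in s.
With the tool pointing down it reaches from about 400 to 875 mm from the base axis. Payload 4.4 kg.
Tool frame: the origin (TCP) lies at the centre of the arm's flange, where the gripper is bolted on; the fingertips stand 173 mm ahead of it and the grasp point (between the pads) lies 155 mm ahead of it; z points along the fingers, y is the direction in which the jaws open and shut (so a half turn about z gives the same grasp; the last joint's range is limited). The gripper opens to 85 mm and grips with 20 to 120 N. Pads are 22 mm wide; open, the fingers measure 114 mm over their backs; the gripper's body (76 mm by 85 mm) begins 54 mm behind the grasp point. The pads swing forward as they close: fully open they stand 13 mm farther back than shut.
Start: joints at [1.156, 0.628, 0.038, 1.517, -0.027, 0.996, -0.02], TCP at [222.172, -610.864, 404.713] pointing down, gripper open.
Joint ranges: [-3.06, 3.06], [-0.37, 2.12], [-1.25, 1.32], [0.18, 2.47], [-1.1, 4.24], [0.23, 1.98], [-2.94, 2.94]. Speed limits (rad/s): [2.57, 2.57, 3.14, 3.14, 3.14, 3.14, 3.14].

### API

Orientations are given as [roll, pitch, yaw] about the fixed x, y, z axes, in that order (R = Rz(yaw) Ry(pitch) Rx(roll)).
In Python, from cell import * gives the robot as it stands. The module is installed in compiled form; this text tells all that it offers.
- The arm moves only by the shell command python3 -m jog 'ROWS'. ROWS is JSON, one flat list of numbers, 5 for each row, row after row: the shift along the tool's x, y, z in mm, then the turn about the tool's z in degrees, then the finger opening in mm, from 0 to 85.4. A call has 1 to 20 rows; each row is the pose to reach, as a shift and turn from the pose commanded when the call began, along the tool's axes at that moment; what a row does not reach only later rows make up. A row lasts 1/12 s, in which the tool goes at most 41.7 mm and 7.16 degrees, less where a joint would pass 70% of its speed; a pose out of reach is approached as far as the arm can. A call with a gripper value outside its range is refused whole. The fingers move at their own pace and stop on an object; the grip force is fixed at half the most. Time passes only in rows, so rows that repeat a pose let the fingers close. It gives the time, the measured TCP pose, the force and the opening at its end, in the units of the state.
- read_state(): the state, without advancing time (a new reading comes with each control period).
- get_image(name): name is "scene" or "top" or "wrist"; returns (picture, depth): 480x640x3 uint8, blue, green, red; 480x640 float32, mm along the optical axis (not along the pixel's ray), 0 where there is no reading.
- camera_params(name): a dict with "K" (3x3 intrinsics, pixels), "T" (4x4, takes a point from camera to world coordinates). Camera axes: x right, y up, looking along -z (the intrinsics and any distortion apply to the point x, -y, -z); pixel columns grow to the right and rows downward; lengths in mm; the calibration is good to about 2 mm. A picture is of the moment at which its call begins: read the wrist's pose just before it. camera_params takes no time and is no camera call; for the wrist camera it gives the pose at the moment of the call.
- finish_job(): hands the job in, once; it reports no verdict.
The state is a dict: "clock": time; "qpos": joint angles; "qd": joint speeds; "tau": joint torques, N m; "eef_pos": TCP position; "tool_rot": TCP orientation; "force": force on the tool from outside, world axes, zero at the start; "torque": the same for the moment, N m; "width": finger opening in mm.
Only numpy, scipy, OpenCV 4.12 (cv2) and the standard library are available. Lean on these libraries where they do the work, as an engineer would, in place of code of your own. Each camera call takes 0.05 s, during which the arm holds its last target.

## Working session

There is one attempt and no reset: what is moved stays moved. The work goes in short steps, Python scripts to look and compute and a shell command to move; the robot and the scene stay as the last step left them, time stands still between calls to the robot, and variables do not carry over. Pictures are saved under pics/ and viewed, and the job is handed in when it is done.

```bash
mkdir -p pics; cat > h.py <<'E'
from cell import *
import numpy as np, cv2
def w(name,u,v,d):
    p=camera_params(name);K,T=p["K"],p["T"]
    x=(u-K[0][2])/K[0][0]*d; y=(v-K[1][2])/K[1][1]*d
    return (np.array(T)@np.array([x,-y,-d,1]))[:3]
def ray(name,u,v,z):
    T=np.array(camera_params(name)["T"]); a=T[:3,3]; b=w(name,u,v,100.)
    return a+(b-a)*(z-a[2])/(b[2]-a[2])
def proj(name,P):
    p=camera_params(name);K=np.array(p["K"]);T=np.array(p["T"])
    c=np.linalg.inv(T)@np.append(P,1); q=K@np.array([c[0],-c[1],-c[2]]); return q[:2]/q[2]
E
python3 - <<'E'
from h import *
print(read_state())
for n in("scene","top"):
    im,d=get_image(n);cv2.imwrite(f"pics/{n}1.png",im);np.save(f"{n}1.npy",d)
    print(n,camera_params(n))
E
```

```text
{'clock': 0.0, 'qpos': array([ 1.15620158,  0.62936245,  0.03843983,  1.51835324, -0.02698116,
        0.99633262, -0.02003118]), 'qd': array([ 0.00070701,  0.00103242,  0.00039101,  0.00102885,  0.00061559,
       -0.00072777, -0.00023506]), 'tau': array([ 3.52664674e-04, -5.63408983e+01,  1.22640196e+00, -1.93445402e+01,
        1.09668795e-02,  1.04856893e-02, -2.88326461e-06]), 'eef_pos': array([ 222.07657715, -610.57248119,  403.78289723]), 'tool_rot': array([-3.13965543e+00,  4.10088603e-05,  3.48775908e-01]), 'force': array([ 1.48021546, -0.34615759, -0.44403804]), 'torque': array([ 0.00130384, -0.0113544 , -0.03339171]), 'width': 85.07869259443206}
scene {'K': array([[552.16268662,   0.        , 317.54122818],
       [  0.        , 552.16268662, 239.75622156],
       [  0.        ,   0.        ,   1.        ]]), 'T': array([[ 4.82620501e-01,  5.14290008e-01, -7.08931054e-01,
        -2.31803750e+02],
       [-8.75609861e-01,  3.01455135e-01, -3.77401871e-01,
        -3.95644846e+02],
       [ 1.96168954e-02,  8.02888902e-01,  5.95805831e-01,
         7.26772986e+02],
       [ 0.00000000e+00,  0.00000000e+00,  0.00000000e+00,
         1.00000000e+00]])}
top {'K': array([[566.14291797,   0.        , 307.516036  ],
       [  0.        , 566.14291797, 239.86618536],
       [  0.        ,   0.        ,   1.        ]]), 'T': array([[ 1.64208548e-02,  9.79714288e-01, -1.99725484e-01,
         2.81873414e+02],
       [-9.99857616e-01,  1.68661969e-02,  5.28412036e-04,
         1.46296174e+01],
       [ 3.88630216e-03,  1.99688369e-01,  9.79851750e-01,
         1.23023140e+03],
       [ 0.00000000e+00,  0.00000000e+00,  0.00000000e+00,
         1.00000000e+00]])}
```

View pics/scene1.png

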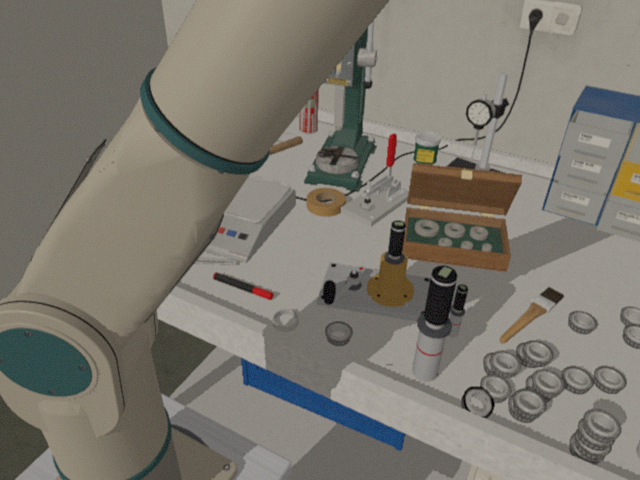

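View pics/top1.png

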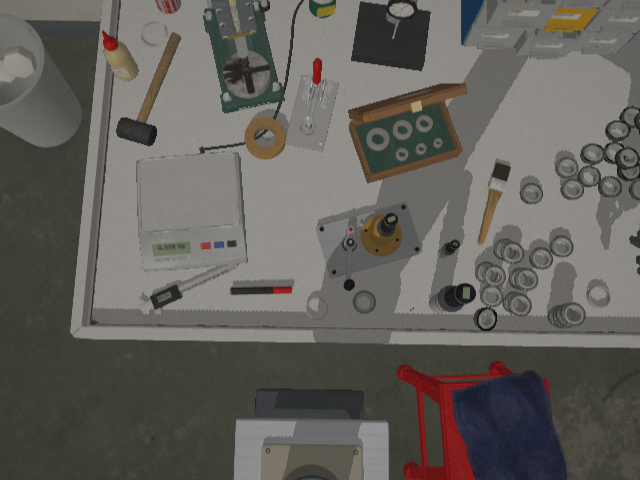

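```bash
python3 - <<'E'
import cv2,numpy as np
t=cv2.imread("pics/top1.png")[190:320,300:480];cv2.imwrite("pics/top1c.png",cv2.resize(t,None,fx=4.4,fy=4.4,interpolation=2))
t=cv2.imread("pics/scene1.png")[210:390,260:480];cv2.imwrite("pics/scene1c.png",cv2.resize(t,None,fx=3.3,fy=3.3,interpolation=2))
E
```

```text
(no output)
```

View pics/top1c.png

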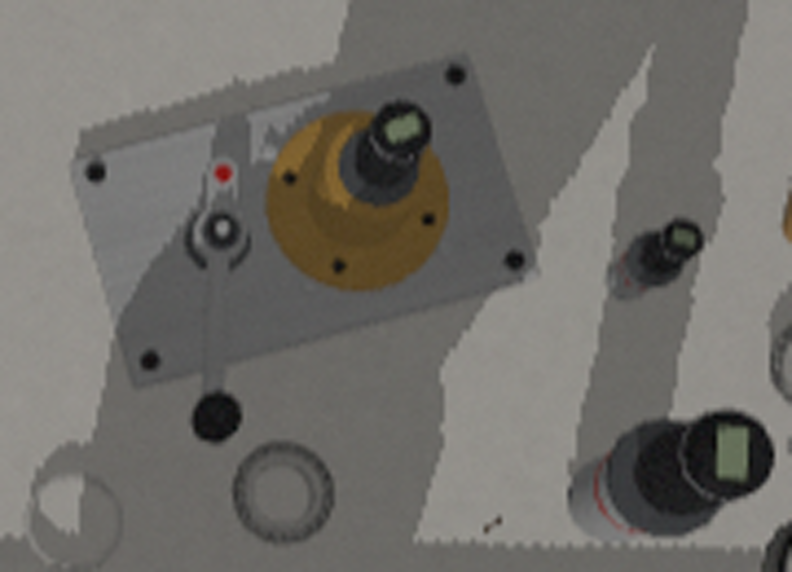

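View pics/scene1c.png

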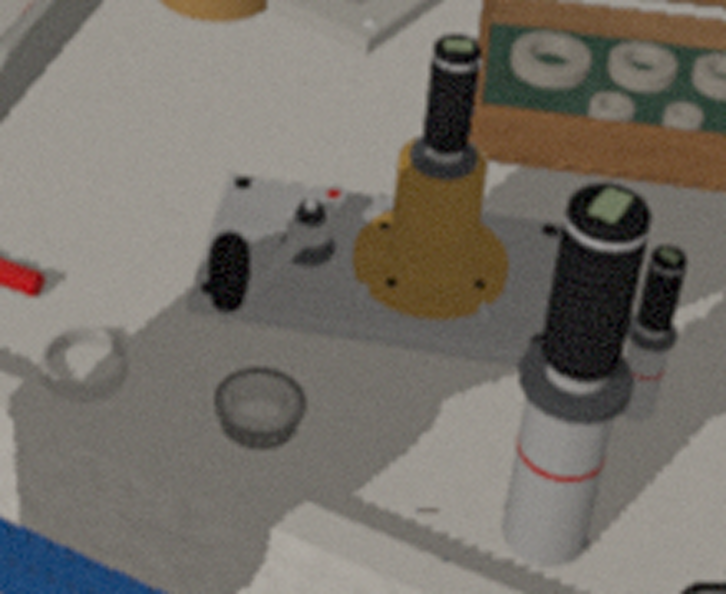

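```bash
python3 - <<'E'
from h import *
f=lambda u,v:(300+(u+.5)/4.4-.5,190+(v+.5)/4.4-.5)
C=np.array([ray("top",*f(*c),16) for c in[(72,160),(467,52),(540,272),(135,387)]])
print(C.round(1)); print([np.linalg.norm(C[i]-C[i-1]).round(1) for i in range(4)]); m=C.mean(0);print("mean",m)
e=(C[0]+C[3]-C[1]-C[2]);print("base +y dir yaw",np.arctan2(e[1],e[0]))
im=cv2.imread("pics/top1.png");hsv=cv2.cvtColor(im,cv2.COLOR_BGR2HSV)
for n,z,c in[("dot",37,(223,173)),("flange",26,(357,200)),("knobtop",91,(217,417)),("gaugetop",177,(402,127))]:
    print(n,ray("top",*f(*c),z).round(1))
g=lambda u,v:(260+(u+.5)/3.3-.5,210+(v+.5)/3.3-.5)
for n,z,c in[("dot",37,(334,193)),("knobtop",91,(233,240)),("gaugetop",177,(459,46)),("bearing",18,(260,397))]:
    print("scene",n,ray("scene",*g(*c),z).round(1))
print(ray("top",*f(283,492),18),ray("top",*f(75,520),12))
d=np.load("top1.npy")
for c in[(402,127),(217,417),(221,230),(223,173),(300,240)]:
    u,v=f(*c);dd=d[round(v),round(u)];print(w("top",u,v,dd).round(1))
E
```

```text
[[ 560.9   -4.1   16. ]
 [ 620.2 -202.8   16. ]
 [ 507.9 -236.9   16. ]
 [ 447.1  -36.6   16. ]]
[np.float64(118.3), np.float64(207.3), np.float64(117.4), np.float64(209.3)]
mean [ 534.04390409 -120.09144831   16.        ]
base +y dir yaw 1.8633901822526955
dot [550.8 -78.   37. ]
flange [ 540.7 -145.2   26. ]
knobtop [423.7 -71.2  91. ]
gaugetop [ 541.1 -145.   177. ]
scene dot [550.  -77.4  37. ]
scene knobtop [426.2 -72.6  91. ]
scene gaugetop [ 535.7 -147.1  177. ]
scene bearing [ 395.9 -107.7   18. ]
[ 396.68423701 -108.86951912   18.        ] [381.92762117  -8.06568213  12.        ]
[ 540.8 -144.8  178.4]
[423.1 -70.9  95.8]
[518.5 -75.6  55.6]
[550.3 -77.8  39.3]
[ 519.5 -116.6   28.8]
```

```bash
cat >> h.py <<'E'
def go(P,yaw=None):
    s=read_state(); y0=s["tool_rot"][2]
    x=np.array([np.cos(y0),np.sin(y0)]);y=np.array([np.sin(y0),-np.cos(y0)])
    d=np.array(P)-s["eef_pos"]
    t=0 if yaw is None else -np.degrees((yaw-y0))
    print("pos",s["eef_pos"].round(1),"yaw",y0.round(3),"q",s["qpos"].round(2),"F",s["force"].round(1),"w",s["width"],"t",s["clock"])
    print("shift",(d[:2]@x).round(1),(d[:2]@y).round(1),(-d[2]).round(1),"turn",np.round(t,1))
E
python3 - <<'E'
from h import *
d=np.load("top1.npy")
for c in [(466,291),(456,243),(440,300)]:
    print(w("top",*c,d[c[1],c[0]]).round(1))
go([424,-71.5,405],3.095)
E
```

```text
[ 398.8 -269.9  224.4]
[ 508.  -284.7  114.4]
[ 392.1 -247.   122.7]
pos [ 222.1 -610.6  403.9] yaw 0.349 q [ 1.16  0.63  0.04  1.52 -0.03  1.   -0.02] F [-0.   0.7 -1. ] w 85.51596563207879 t 0.1
shift 374.0 -437.6 -1.1 turn -157.3
```

```bash
python3 -m jog '[0,0,-40,0,85, 0,0,-60,-10,85, 190,-220,-60,-70,85, 190,-220,-60,-70,85, 190,-220,-60,-70,85, 190,-220,-60,-70,85, 190,-220,-60,-70,85, 190,-220,-60,-70,85, 190,-220,-60,-70,85, 374,-438,-60,-140,85, 374,-438,-60,-140,85, 374,-438,-60,-140,85, 374,-438,-60,-140,85, 374,-438,-60,-140,85, 374,-438,-60,-140,85, 374,-438,-60,-140,85, 374,-438,-60,-140,85,374,-438,-60,-140,85,374,-438,-60,-140,85,374,-438,-60,-140,85]'; python3 -c "
from h import *
go([424,-71.5,405],3.095)"
```

```text
clock: 1.77
eef_pos: [423.8, -71.1, 464.5]
tool_rot: [-3.141, -0.001, 2.731]
force: [-0.0, -0.4, -0.9]
width: 85.0
pos [423.8 -71.1 464.5] yaw 2.731 q [ 0.65  0.29 -0.7   2.    0.23  0.93  0.99] F [-0.  -0.4 -0.9] w 85.03821324049845 t 1.7667
shift -0.3 -0.3 59.5 turn -20.9
```

```bash
python3 -m jog '[0,0,60,-7,85, 0,0,60,-14,85, 0,0,60,-21,85,0,0,60,-21,85,0,0,60,-21,85]'; python3 -c "
from h import *
im,d=get_image('wrist');cv2.imwrite('pics/w1.png',im);np.save('w1.npy',d);print(camera_params('wrist'))
go([424,-71.5,405],3.095)"
```

```text
clock: 2.18
eef_pos: [424.0, -71.5, 404.6]
tool_rot: [3.141, -0.0, 3.087]
force: [0.1, -0.6, 0.5]
width: 84.7
{'K': array([[423.28265482,   0.        , 310.70674087],
       [  0.        , 423.28265482, 236.81902099],
       [  0.        ,   0.        ,   1.        ]]), 'T': array([[ 5.48050798e-02, -9.51116799e-01, -3.03929659e-01,
         3.46642866e+02],
       [ 9.98496989e-01,  5.23290000e-02,  1.62923097e-02,
        -6.74155795e+01],
       [ 4.08445737e-04, -3.04365751e-01,  9.52555155e-01,
         3.74223511e+02],
       [ 0.00000000e+00,  0.00000000e+00,  0.00000000e+00,
         1.00000000e+00]])}
pos [424.2 -71.5 405. ] yaw 3.087 q [ 0.66  0.4  -0.75  2.08  0.38  0.8   1.2 ] F [0.6 0.2 1.3] w 84.82510551722608 t 2.2333
shift 0.2 0.0 -0.0 turn -0.5
```

View pics/w1.png

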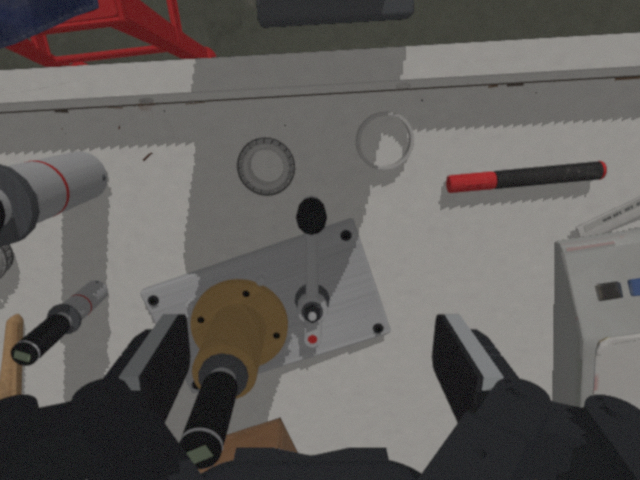

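```bash
python3 -c "
from h import *
im=cv2.imread('pics/w1.png')
m=(im.max(2)<55).astype(np.uint8); n,l,s,c=cv2.connectedComponentsWithStats(m)
i=l[216,311];print(s[i],c[i],ray('wrist',*c[i],68).round(1))
h=cv2.cvtColor(im,cv2.COLOR_BGR2HSV);r=((h[...,1]>150)&((h[...,0]<8)|(h[...,0]>172)))[325:355,300:325]
v,u=np.nonzero(r);print(u.mean()+300,v.mean()+325,ray('wrist',u.mean()+300,v.mean()+325,37).round(1))
print('flange',ray('wrist',239,326,26)); print('pivot',ray('wrist',312,316,55))
print('knob proj',proj('wrist',[424,-71.5,91]),proj('wrist',[424,-71.5,45]))
C=np.array([ray('wrist',*c,16) for c in[(352,219),(390,332),(140,293)]]);print(C.round(1)); e=C[0]-C[2];print(np.arctan2(e[1],e[0]),np.linalg.norm(e))
"
```

```text
[296 197  31  38 870] [311.16091954 215.85977011] [427.9 -71.4  68. ]
312.1578947368421 338.7894736842105 [551.2 -77.2  37. ]
flange [ 540.658951   -144.41651445   26.        ]
pivot [518.44727767 -75.62428814  55.        ]
knob proj [310.77253654 218.90716706] [310.74039996 203.6588303 ]
[[ 446.6  -36.5   16. ]
 [ 560.6   -3.    16. ]
 [ 506.9 -234.7   16. ]]
1.866270281223859 207.13426183885966
```

```bash
python3 -m jog '[0,0,41,-0.5,60, 0,0,82,-0.5,50, 0,0,120,-0.5,50, 0,0,150,-0.5,50, 0,0,170,-0.5,50, 0,0,178,-0.5,50, 0,0,178,-0.5,50, 0,0,178,-0.5,40, 0,0,178,-0.5,30, 0,0,178,-0.5,25,0,0,178,-0.5,24,0,0,178,-0.5,24,0,0,178,-0.5,24]'; python3 -c "
from h import *
im,d=get_image('wrist');cv2.imwrite('pics/w2.png',im)
im,d=get_image('scene');cv2.imwrite('pics/s2.png',cv2.resize(im[180:380,180:440],None,fx=3,fy=3))
go([424.6,-71.4,226],3.093)"
```

```text
clock: 3.32
eef_pos: [424.1, -71.6, 227.2]
tool_rot: [-3.141, 0.001, 3.098]
force: [0.5, -0.4, -0.3]
width: 23.9
pos [424.  -71.6 227. ] yaw 3.099 q [ 0.36  0.69 -0.38  2.25  0.8   0.34  0.82] F [ 0.6 -0.2 -0.5] w 24.381799783900373 t 3.4167
shift -0.6 0.2 1.0 turn 0.3
```

View pics/w2.png

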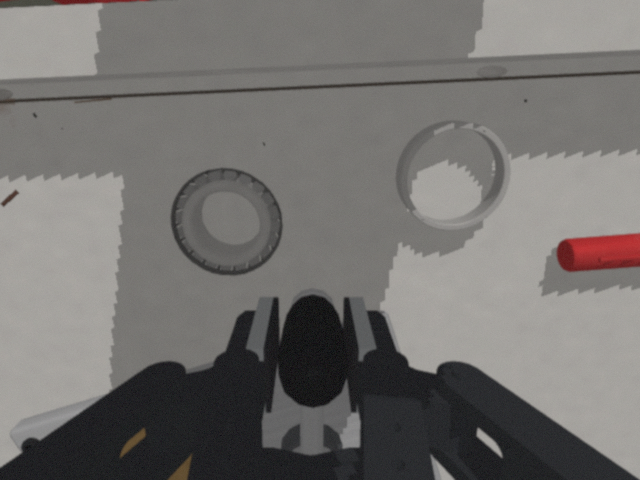

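View pics/s2.png

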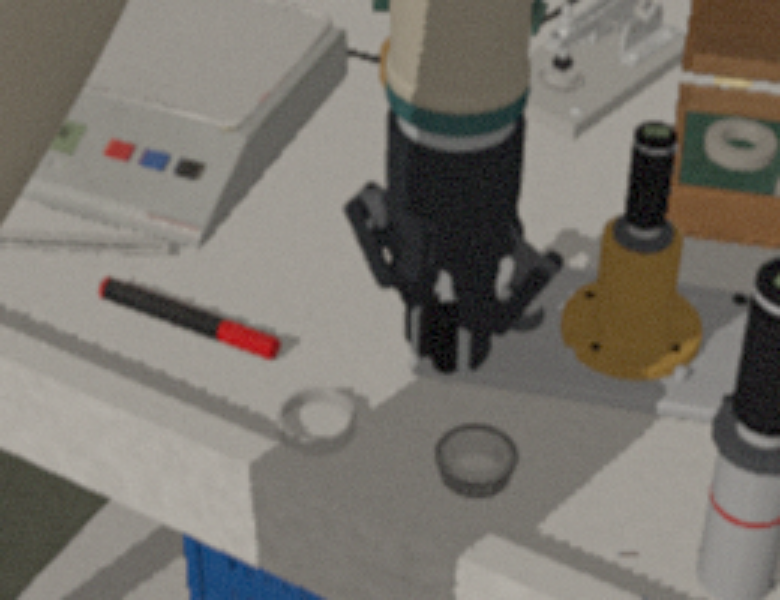

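```bash
python3 -m jog '[-0.2,5.8,0,3.5,24, -0.7,11.6,0,7,24, -2.8,23,0,14,24, -6.3,34,0,21,24, -11.1,44.6,0,28,24, -17.2,54.5,0,35,24, -17.2,54.5,0,35,24]'; python3 -c "
from h import *
go([424.6,-71.4,226],3.093)"
```

```text
clock: 4.0
eef_pos: [444.2, -16.0, 226.8]
tool_rot: [3.141, 0.0, 2.487]
force: [0.2, 0.4, -0.4]
width: 24.1
pos [444.2 -16.  226.8] yaw 2.487 q [ 0.14  0.68 -0.25  2.21  0.54  0.3   0.35] F [ 0.2  0.4 -0.4] w 24.062255365114304 t 4.0
shift -18.1 -55.9 0.8 turn -34.7
```

```bash
python3 -m jog '[-0.7,11.6,0,7,24, -2.8,23,0,14,24, -6.3,34,0,21,24, -11.1,44.6,0,28,24, -17.2,54.5,0,35,24, -17.2,54.5,0,35,24,-17.2,54.5,0,35,24]'; python3 -c "
from h import *
go([519.7-95*.293,-76+95*.956,226],1.868)
im,d=get_image('top');cv2.imwrite('pics/t3.png',cv2.resize(im[190:320,300:480],None,fx=4.4,fy=4.4,interpolation=2))
im,d=get_image('wrist');cv2.imwrite('pics/w3.png',im)"
```

```text
clock: 4.58
eef_pos: [490.2, 15.0, 226.6]
tool_rot: [3.141, 0.0, 1.883]
force: [-1.4, 1.2, 1.1]
width: 23.7
pos [490.2  15.  226.6] yaw 1.883 q [ 0.01  0.7  -0.14  2.09  0.26  0.36 -0.03] F [-1.4  1.2  1.1] w 23.705108678692042 t 4.5833
shift -0.6 1.6 0.6 turn 0.9
```

View pics/t3.png

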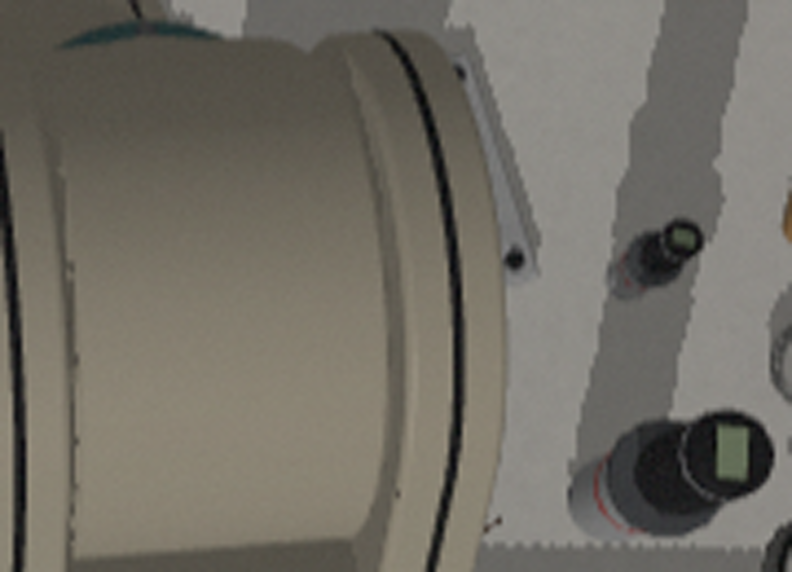

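View pics/w3.png

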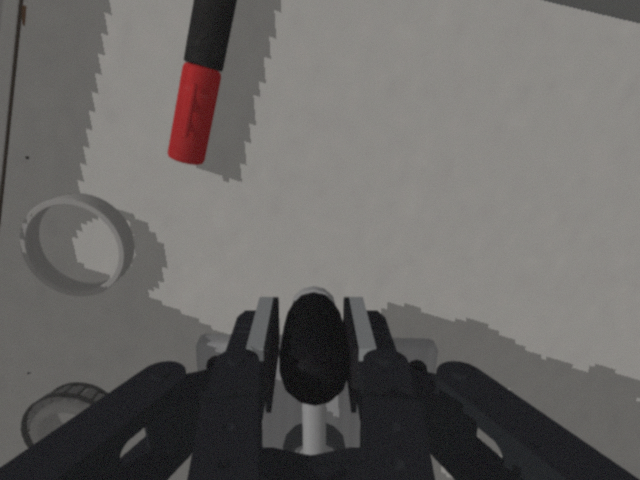

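```bash
python3 -m jog '[-0.6,1.6,0,0.9,24, -0.6,1.6,0,0.9,22,-0.6,1.6,0,0.9,22,-0.6,1.6,0,0.9,22,-0.6,1.6,0,0.9,36,-0.6,1.6,0,0.9,46,-0.6,1.6,0,0.9,50,-0.6,1.6,-20,0.9,60,-0.6,1.6,-60,0.9,70,-0.6,1.6,-100,0.9,85,-0.6,1.6,-140,0.9,85,-0.6,1.6,-180,0.9,85,-0.6,1.6,-180,0.9,85]'; python3 -c "
from h import *
go([519.7,-76,405],1.868)
im,d=get_image('wrist');cv2.imwrite('pics/w4.png',im);np.save('w4.npy',d)
im,d=get_image('scene');cv2.imwrite('pics/s4.png',cv2.resize(im[180:380,180:440],None,fx=3,fy=3))"
```

```text
clock: 5.77
eef_pos: [494.1, 15.6, 413.9]
tool_rot: [3.128, 0.003, 1.862]
force: [0.6, 0.4, -0.5]
width: 85.0
pos [494.1  15.6 413.9] yaw 1.862 q [ 0.1   0.4  -0.26  1.93  0.14  0.81  0.05] F [ 0.6  0.4 -0.5] w 85.00086483767267 t 5.7667
shift -95.1 -1.8 8.9 turn -0.4
```

View pics/w4.png

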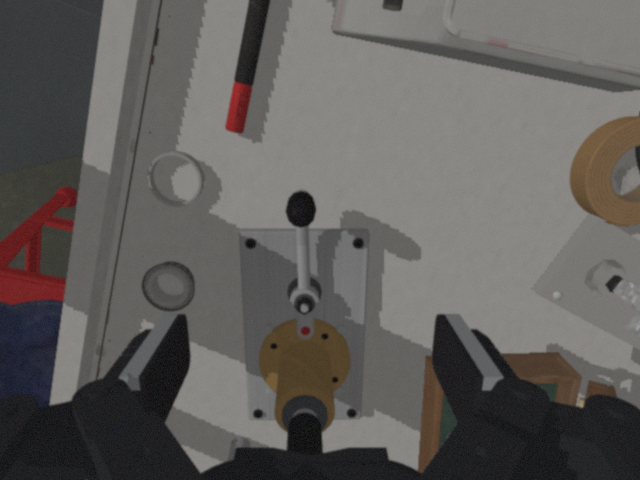

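View pics/s4.png

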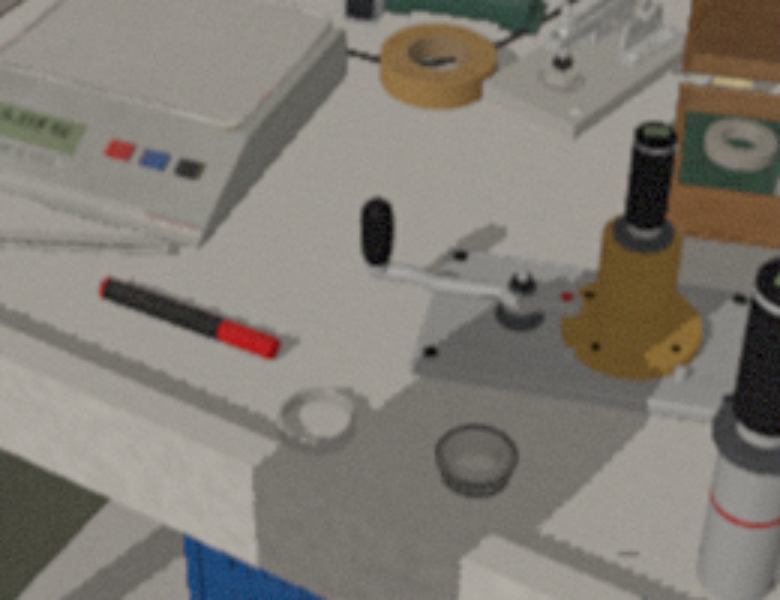

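```bash
python3 -m jog '[-40,0,0,0,85,-40,0,0,0,85,-40,0,0,0,85,-40,0,0,0,85,-40,0,0,0,85]'; python3 -c "
from h import *
go([519.7,-76,405],1.868)
im,d=get_image('wrist');cv2.imwrite('pics/w5.png',im);np.save('T5.npy',camera_params('wrist')['T'])
cv2.imwrite('pics/w5c.png',cv2.resize(im[160:400,220:400],None,fx=3.2,fy=2.5) if 0 else cv2.resize(im[180:400,200:420],None,fx=2.7,fy=2.7,interpolation=2))"
```

```text
clock: 6.28
eef_pos: [503.0, -22.4, 405.7]
tool_rot: [-3.14, -0.001, 1.863]
force: [0.3, -0.3, -0.2]
width: 85.1
pos [503.  -22.4 405.7] yaw 1.863 q [ 0.17  0.43 -0.25  1.91  0.14  0.82  0.13] F [ 0.3 -0.3 -0.2] w 85.11967411968979 t 6.2833
shift -56.1 0.6 0.7 turn -0.3
```

View pics/w5c.png

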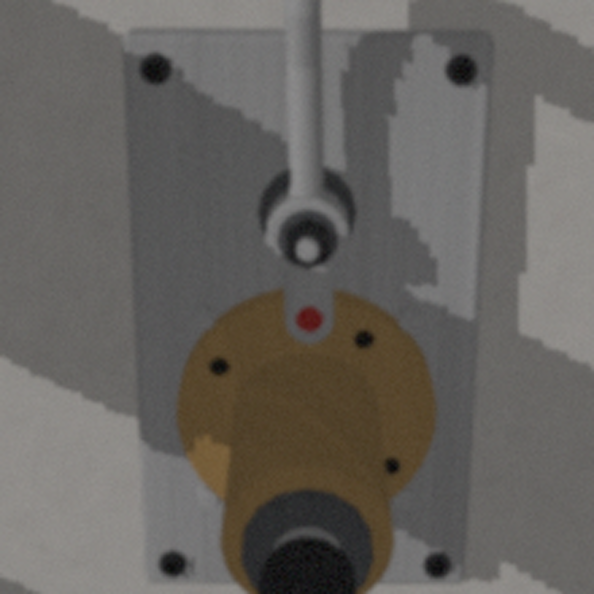

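```bash
python3 -c "
from h import *
im=cv2.imread('pics/w5.png')
f=lambda u,v:(200+(u+.5)/2.7-.5,180+(v+.5)/2.7-.5)
S=np.array([ray('wrist',*f(*c),18) for c in[(155,69),(461,69),(437,565),(173,564)]]);print(S.round(1))
a=(S[0]+S[1])/2;b=(S[2]+S[3])/2;e=(a-b)[:2];e/=np.linalg.norm(e);print('axis',np.arctan2(e[1],e[0]),a.round(1),b.round(1))
n=np.array([-e[1],e[0]])
off=lambda P:((P[:2]-b[:2])@e,(P[:2]-b[:2])@n)
h=cv2.cvtColor(im,cv2.COLOR_BGR2HSV)
r=((h[...,1]>130)&((h[...,0]<6)|(h[...,0]>172)));r[:280]=0;r[320:]=0;r[:,:300]=0;r[:,330:]=0
v,u=np.nonzero(r);D=ray('wrist',u.mean(),v.mean(),37);print('dot',u.mean(),v.mean(),D.round(1),off(D))
m=(im.max(2)<55).astype(np.uint8);k,l,s,c=cv2.connectedComponentsWithStats(m)
for i in range(1,k):
  if s[i][4]>100 and c[i][1]<240: print(s[i],c[i],ray('wrist',*c[i],68),off(ray('wrist',*c[i],68)))
m=((h[...,0]>12)&(h[...,0]<28)&(h[...,1]>110))
print('flange LR at row',[ (np.nonzero(m[y,250:380])[0][[0,-1]]+250) for y in(325,332,340)])
for y in(325,332,340):
  x=np.nonzero(m[y,250:380])[0][[0,-1]]+250;P=ray('wrist',x.mean(),y,26);print(P.round(1),off(P))
for c,z in[((307,248),60),((307,205),17),((307,180),32)]: P=ray('wrist',*f(*c),z);print('piv',P.round(1),off(P))
for y in (100,420):
  pass
"
```

```text
[[ 460.1  -42.7   18. ]
 [ 554.   -14.3   18. ]
 [ 607.5 -194.8   18. ]
 [ 513.8 -222.7   18. ]]
axis 1.8597442851099717 [507.1 -28.5  18. ] [ 560.7 -208.7   18. ]
dot 314.0188679245283 297.8490566037736 [ 530.1 -104.    37. ] (np.float64(109.0966382337192), np.float64(-0.6004466728015408))
[243   0  25  35 629] [254.74880763  15.53736089] [429.56407431  93.19016548  68.        ] (np.float64(326.737913148852), np.float64(39.629540993015006))
[296 144  31  34 779] [311.01668806 160.45186136] [491.89398971  13.83696471  68.        ] (np.float64(232.91383190004032), np.float64(2.494778257816508))
flange LR at row [array([267, 359]), array([266, 359]), array([267, 359])]
[ 538.9 -135.8   26. ] (np.float64(76.09728497535707), np.float64(0.0795425927468063))
[ 540.6 -142.9   26. ] (np.float64(68.76326019030768), np.float64(0.506675701089631))
[ 543.5 -150.9   26. ] (np.float64(60.2839673508158), np.float64(-0.004643584654488091))
piv [519.5 -71.3  60. ] (np.float64(143.43133272787117), np.float64(0.24857346814424133))
piv [520.4 -73.3  17. ] (np.float64(141.25322598348632), np.float64(0.0436419000808125))
piv [516.2 -60.   32. ] (np.float64(155.2015559553449), np.float64(0.18900746634357984))
```

```bash
python3 -c "
from h import *
e=np.array([np.cos(1.8597),np.sin(1.8597)]);P=np.array([560.7,-208.7])+e*234
print(P);go([*P,226],1.86)"
```

```text
[494.03304782  15.60229042]
pos [503.1 -22.3 405.9] yaw 1.863 q [ 0.17  0.43 -0.25  1.91  0.14  0.82  0.13] F [-0.   0.2  0.1] w 85.35645428320632 t 6.3333
shift 38.9 2.3 179.9 turn 0.2
```

```bash
python3 -m jog '[20,1,30,0,70, 39,1,70,0,50, 39,1,110,0,50, 39,1,150,0,50, 39,1,170,0,50, 39,1.2,178,0.2,50, 39,1.2,178,0.2,44, 39,1.2,178,0.2,34, 39,1.2,178,0.2,26, 39,2.3,178,0.2,24, 39,2.3,178,0.2,22,39,2.3,178,0.2,21,39,2.3,178,0.2,21,39,2.3,178,0.2,21]'; python3 -c "
from h import *
go([494,15.6,226],1.86)"
```

```text
clock: 7.5
eef_pos: [494.5, 14.8, 230.0]
tool_rot: [3.14, 0.0, 1.858]
force: [-2.2, 0.3, 7.2]
width: 21.3
pos [494.5  14.8 230. ] yaw 1.858 q [ 0.01  0.7  -0.15  2.08  0.26  0.37 -0.06] F [-2.2  0.3  7.2] w 21.317526449731222 t 7.5
shift 0.9 -0.2 4.0 turn -0.1
```

```bash
python3 -m jog '[0,0,0,0,34,0,0,0,0,44,0,0,0,0,50,0,0,-20,0,60,0,0,-60,0,85,-20,0,-100,0,85,-40,0,-140,0,85,-40,0,-178,0,85,-40,0,-178,0,85,-40,0,-178,0,85,-40,0,-178,0,85]'; python3 -c "
from h import *
go([519.7,-76,405],1.868)
im,d=get_image('wrist');cv2.imwrite('pics/w6.png',im)
cv2.imwrite('pics/w6c.png',cv2.resize(im[180:400,200:420],None,fx=2.7,fy=2.7,interpolation=2))"
```

```text
clock: 8.42
eef_pos: [505.5, -23.7, 406.6]
tool_rot: [3.141, 0.0, 1.858]
force: [-0.4, 0.4, 0.1]
width: 85.1
pos [505.5 -23.7 406.6] yaw 1.858 q [ 0.18  0.43 -0.27  1.91  0.15  0.83  0.12] F [-0.4  0.4  0.1] w 85.06050218606843 t 8.4167
shift -54.2 -1.2 1.6 turn -0.6
```

View pics/w6c.png

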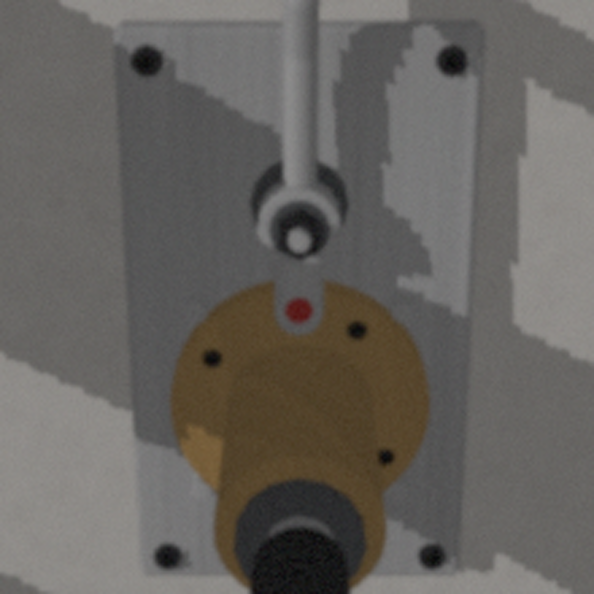

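```bash
python3 -c "
from h import *
im=cv2.imread('pics/w6.png')
f=lambda u,v:(200+(u+.5)/2.7-.5,180+(v+.5)/2.7-.5)
S=np.array([ray('wrist',*f(*c),18) for c in[(147,61),(453,61),(431,556),(168,556)]])
a=(S[0]+S[1])/2;b=(S[2]+S[3])/2;e=(a-b)[:2];e/=np.linalg.norm(e);print('axis',np.arctan2(e[1],e[0]),a.round(1),b.round(1))
n=np.array([-e[1],e[0]])
off=lambda P:((P[:2]-b[:2])@e,(P[:2]-b[:2])@n)
P=ray('wrist',*f(299,310),37);print('dot',P,off(P))
m=(im.max(2)<55).astype(np.uint8);k,l,s,c=cv2.connectedComponentsWithStats(m)
for i in range(1,k):
  if s[i][4]>100 and c[i][1]<240: P=ray('wrist',*c[i],68);print(c[i],P,off(P))
for c,z in[((299,240),60)]: P=ray('wrist',*f(*c),z);print('piv',P.round(1),off(P))
print('collar',ray('wrist',*f(300,545),110))
print('bore',b[:2]+e*68.5)
h=cv2.cvtColor(im,cv2.COLOR_BGR2HSV);m=((h[...,0]>12)&(h[...,0]<28)&(h[...,1]>110))
for y in(325,332):
  x=np.nonzero(m[y,250:380])[0][[0,-1]]+250;P=ray('wrist',x.mean(),y,26);print(x,P.round(1),off(P))
"
```

```text
axis 1.8575116101516567 [506.  -28.3  18. ] [ 558.8 -207.5   18. ]
dot [ 527.90417215 -103.38243485   37.        ] (np.float64(108.63516043125175), np.float64(0.20367764405130703))
[249.71252205  14.04585538] [428.94308801  91.93468125  68.        ] (np.float64(323.96554080843447), np.float64(39.888678584358495))
[311.32299742 156.67700258] [493.6452681   15.04794463  68.        ] (np.float64(231.9194974125145), np.float64(-0.42841793007390044))
piv [518.4 -71.1  60. ] (np.float64(142.31573132834498), np.float64(0.17096841350263947))
collar [ 538.47013552 -137.52210281  110.        ]
bore [ 539.44988419 -141.82159614]
[264 357] [ 538.2 -138.1   26. ] (np.float64(72.4024892865953), np.float64(0.13614400757918255))
[264 357] [ 540.3 -145.1   26. ] (np.float64(65.0696830852148), np.float64(0.13046492601811413))
```

```bash
python3 -c "
from h import *
go([540.6,-145,298],1.858)"
```

```text
pos [505.2 -23.6 405.8] yaw 1.858 q [ 0.18  0.43 -0.27  1.91  0.15  0.83  0.12] F [-0.1  0.3 -1.5] w 85.02253509444535 t 8.4667
shift -126.5 -0.5 107.8 turn 0.0
```

```bash
python3 -m jog '[-40,0,0,0,85,-80,0,0,0,85,-110,-0.5,0,0,85,-126.5,-0.5,0,0,85,-126.5,-0.5,20,0,85,-126.5,-0.5,20,0,85,-126.5,-0.5,20,0,85,-126.5,-0.5,20,0,85]'; python3 -c "
from h import *
go([540.6,-145,298],1.858)
im,d=get_image('wrist');cv2.imwrite('pics/w7.png',im)
im,d=get_image('top');cv2.imwrite('pics/t7.png',im)
im,d=get_image('scene');cv2.imwrite('pics/s7.png',cv2.resize(im[130:380,280:500],None,fx=2.4,fy=2.4,interpolation=2))"
```

```text
clock: 9.13
eef_pos: [541.0, -143.9, 386.0]
tool_rot: [-3.14, -0.002, 1.86]
force: [-0.3, 0.6, -0.5]
width: 85.4
pos [ 541.  -143.9  386. ] yaw 1.86 q [ 0.38  0.53 -0.25  1.79  0.17  0.85  0.34] F [-0.3  0.6 -0.5] w 85.39777298940483 t 9.1333
shift -1.0 -0.7 88.0 turn 0.1
```

View pics/w7.png

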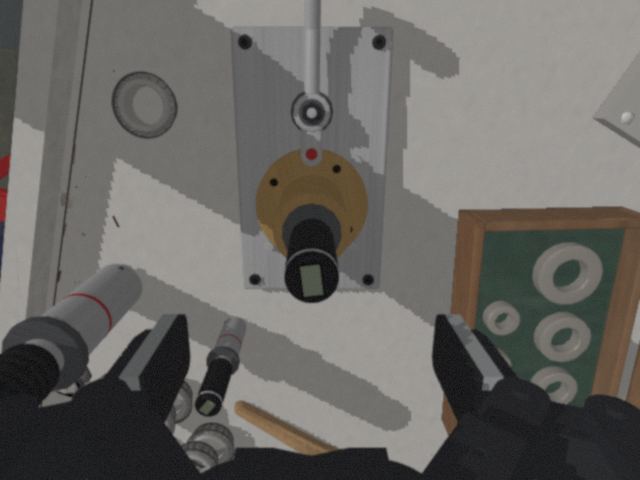

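View pics/s7.png

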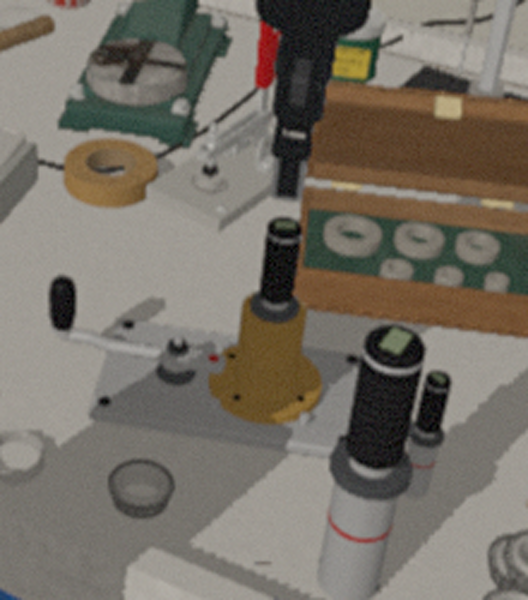

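```bash
python3 -c "
from h import *
for z in(174,176,178): print(ray('wrist',311.3,276,z).round(1))
# handle edges at column widths
im=cv2.imread('pics/w7.png').max(2)
for r in(225,235,245,260,275,285):
  x=np.nonzero(im[r,270:350]<60)[0]+270;print(r,x[0],x[-1],(x[0]+x[-1])/2)
x=im[276,280:345];print(x)
s=read_state();p=s['eef_pos'];print(proj('wrist',[p[0],p[1],176]),proj('wrist',[541,-145,176]))
"
```

```text
[ 541.7 -143.8  174. ]
[ 541.5 -143.   176. ]
[ 541.2 -142.2  178. ]
225 284 339 311.5
235 283 340 311.5
245 286 337 311.5
260 287 336 311.5
275 285 337 311.0
285 287 336 311.5
[133 130 129 116  84  41  26  31  21  26  29  20  15  28  23  16  26  22
  26  20  32  65  84  85  86  87  89  86  88  88  87  87  86  86  88  86
  85  86  88  85  69  48  20  17  19  32  27  25  23  21  31  23  28  26
  24  29  18  30  63 110 126 130 130 128 125]
[310.33374222 278.16733445] [309.0853058  279.52481146]
```

```bash
python3 -m jog '[0,0,30,0,85,0,0.3,60,0,80,0,0.3,80,0,70,0,0.3,88,0,60,0,0.3,88,0,50,0,0.3,88,0,40,0,0.3,88,0,34,0,0.3,88,0,32,0,0.3,88,0,32,0,0.3,88,0,32]'; python3 -c "
from h import *
go([540.6,-145,298],1.858)
im,d=get_image('wrist');cv2.imwrite('pics/w8.png',im)"
```

```text
clock: 10.12
eef_pos: [541.7, -145.1, 299.6]
tool_rot: [3.14, 0.001, 1.858]
force: [-0.1, 0.1, 0.0]
width: 31.8
pos [ 541.7 -145.1  299.6] yaw 1.858 q [ 0.35  0.65 -0.21  1.87  0.21  0.65  0.3 ] F [-0.1  0.1  0. ] w 31.777185344372135 t 10.1167
shift 0.4 -1.0 1.6 turn -0.0
```

View pics/w8.png

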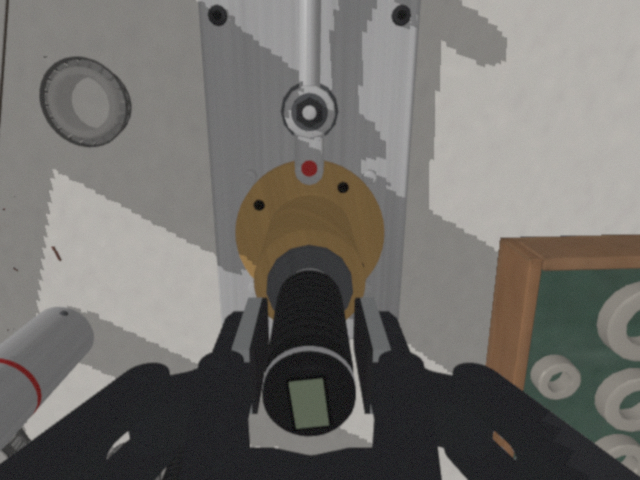

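```bash
python3 -c "
import cv2
im=cv2.imread('pics/w8.png')
c=im[240:450,220:400];cv2.imwrite('pics/w8c.png',cv2.resize(c,None,fx=2.8,fy=2.8,interpolation=2))
g=im.max(2)
for r in(285,300,310,320,335):print(r,' '.join(map(str,g[r,250:375])))
for r in(425,435):print(r,' '.join(map(str,g[r,240:385])))
"
```

```text
285 159 156 155 143 122 111 113 109 107 113 110 112 111 113 111 109 91 68 58 59 56 59 59 59 57 55 56 57 54 57 55 46 35 33 36 32 32 33 35 30 26 34 34 30 29 27 32 29 28 28 35 33 30 27 35 32 31 32 24 30 28 29 23 24 26 21 32 21 27 30 26 32 27 21 34 34 32 33 24 22 28 27 24 32 33 31 35 44 53 56 55 59 59 57 61 57 59 59 57 58 60 62 84 100 109 111 109 108 108 111 111 112 109 110 110 109 112 115 109 111 112 109 110 108 110
300 101 100 99 103 102 100 105 102 102 99 96 72 47 38 34 36 46 65 86 74 61 59 56 58 62 54 48 34 31 31 34 32 30 36 29 33 30 34 32 32 28 30 25 31 27 25 30 32 29 30 35 31 31 32 29 29 29 31 35 32 29 27 35 33 27 32 34 28 29 31 33 29 27 28 27 20 22 32 21 26 16 33 30 31 29 29 28 32 25 28 30 36 44 52 60 57 56 60 55 68 90 105 107 103 78 49 34 29 37 42 62 91 102 103 103 102 105 105 100 102 101 104 100 101 102
310 102 101 102 103 103 101 103 99 84 59 34 34 32 28 33 26 34 59 95 109 112 113 106 95 67 41 32 28 27 32 31 37 29 33 29 36 25 31 30 32 34 39 33 29 28 33 18 23 23 14 31 28 25 28 28 33 25 22 24 24 29 30 26 29 29 26 24 27 28 34 36 28 26 34 30 31 32 30 32 27 32 27 33 29 25 26 28 32 2
[... 1266 characters left out ...]
165 177 177 180 179 178 178 175 177 177 178 178 179 178 179 175 179 177 175 179 177 176 179 178 179 174 177 177 177 178 167 120 70 42 36 37 35 37 41 35 38 37 35
435 43 39 35 39 37 32 37 36 54 94 117 130 132 131 131 130 133 128 134 132 131 130 130 130 131 131 129 133 131 133 129 133 130 127 131 130 130 130 131 130 130 130 130 132 131 132 131 130 130 128 131 129 126 126 121 114 113 106 95 80 74 68 66 65 54 55 51 48 50 51 53 55 62 63 61 60 63 75 80 91 101 107 110 112 120 124 127 130 129 132 133 132 132 131 131 130 132 128 128 129 127 129 129 130 130 126 131 129 130 130 129 135 134 135 134 137 147 152 158 169 177 174 178 177 176 178 176 178 175 176 176 170 144 90 52 37 39 40 36 40 37 37 40 37 40
```

View pics/w8c.png

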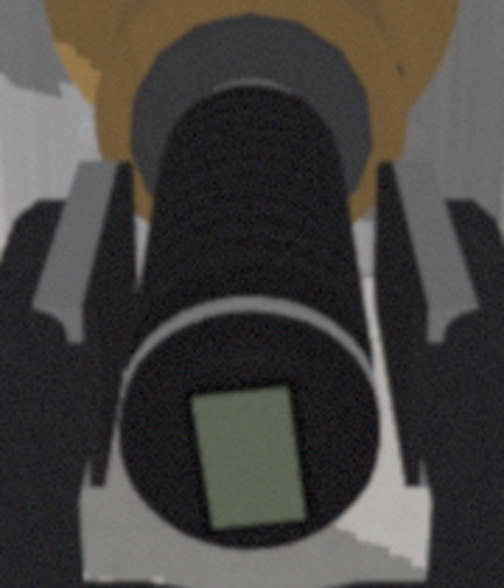

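```bash
python3 -m jog '[0,-0.7,0,0,32,0,-0.7,0,0,29,0,-0.7,0,0,27,0,-0.7,0,0,24,0,-0.7,0,0,20,0,-0.7,0,0,20]'; python3 -c "
from h import *
for i in range(3):go([540.6,-145,298],1.858)
print(read_state()['torque'])"
```

```text
clock: 10.67
eef_pos: [541.1, -145.1, 299.0]
tool_rot: [3.141, 0.0, 1.858]
force: [1.9, 0.3, 2.0]
width: 25.3
pos [ 541.1 -145.1  299. ] yaw 1.858 q [ 0.35  0.65 -0.21  1.87  0.21  0.65  0.3 ] F [1.9 0.3 2. ] w 25.31347855198523 t 10.6667
shift 0.3 -0.5 1.0 turn 0.0
pos [ 541.1 -145.1  299. ] yaw 1.858 q [ 0.35  0.65 -0.21  1.87  0.21  0.65  0.3 ] F [1.9 0.3 2. ] w 25.31347855198523 t 10.6667
shift 0.3 -0.5 1.0 turn 0.0
pos [ 541.1 -145.1  299. ] yaw 1.858 q [ 0.35  0.65 -0.21  1.87  0.21  0.65  0.3 ] F [1.9 0.3 2. ] w 25.31347855198523 t 10.6667
shift 0.3 -0.5 1.0 turn 0.0
[ 0.07349336 -0.07592704 -0.00911965]
```

```bash
python3 -m jog '[0,0,0,0,20,0,0,0,0,20,0,0,-1,0,20,0,0,-2,0,20,0,0,-3,0,20,0,0,-4,0,20,0,0,-4,0,20,0,0,-4,0,20]'; python3 -c "
from h import *
go([541.1,-145.1,329],1.858)
print(read_state()['torque'])"
```

```text
clock: 11.33
eef_pos: [540.7, -145.2, 302.6]
tool_rot: [-3.141, -0.0, 1.858]
force: [2.0, -0.7, -4.2]
width: 24.2
pos [ 540.7 -145.2  302.6] yaw 1.858 q [ 0.35  0.64 -0.22  1.86  0.21  0.66  0.3 ] F [ 2.  -0.7 -4.2] w 24.22135698705696 t 11.3333
shift 0.0 0.4 -26.4 turn 0.0
[ 0.04534247 -0.55402897 -0.00910391]
```

```bash
python3 -m jog '[0,0.2,0,0,20,0,0.4,0,0,20,0,0.4,-2,0,20,0,0.4,-4,0,20,0,0.4,-6,0,20,0,0.4,-8,0,20,0,0.4,-10,0,20,0,0.4,-10,0,20,0,0.4,-10,0,20]'; python3 -c "
from h import *
go([541.1,-145.1,329],1.858)
print(read_state()['torque'])
im,d=get_image('scene');cv2.imwrite('pics/s9.png',cv2.resize(im[200:330,330:470],None,fx=4.5,fy=4.5,interpolation=2))"
```

```text
clock: 12.08
eef_pos: [540.9, -145.1, 312.9]
tool_rot: [-3.141, -0.0, 1.858]
force: [-0.8, -0.7, -2.3]
width: 24.5
pos [ 540.9 -145.1  312.9] yaw 1.858 q [ 0.36  0.63 -0.22  1.86  0.21  0.68  0.3 ] F [-0.8 -0.7 -2.3] w 24.513836845742908 t 12.0833
shift -0.0 0.2 -16.1 turn -0.0
[-0.04582695 -0.01549869  0.01787648]
```

View pics/s9.png

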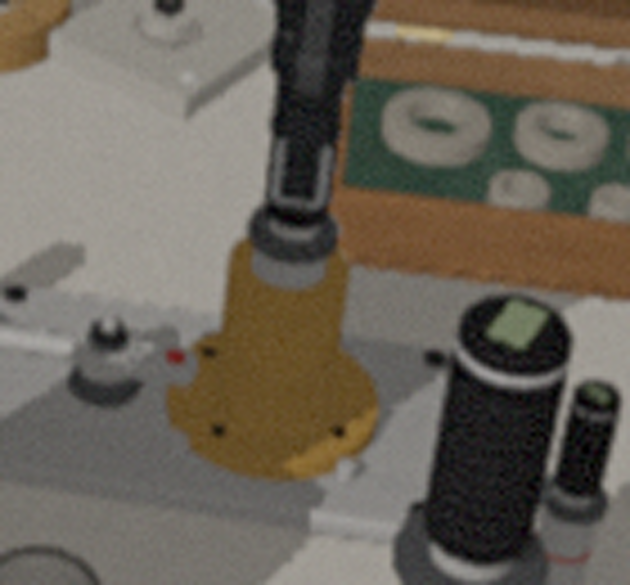

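```bash
python3 -m jog '[0,0,-2,0,20,0,0,-4,0,20,0,0,-6,0,20,0,0,-8,0,20,0,0,-10,0,20,0,0,-12,0,20,0,0,-14,0,20,0,0,-15,0,20,0,0,-15,0,20,0,0,-15,0,20,0,0,-15,0,20]'; python3 -c "
from h import *
go([541.1,-145.1,329],1.858)
print(read_state()['torque'])
im,d=get_image('scene');cv2.imwrite('pics/s10.png',im);cv2.imwrite('pics/s10c.png',cv2.resize(im[220:310,350:440],None,fx=6.5,fy=6.5,interpolation=2))
im,d=get_image('wrist');cv2.imwrite('pics/w10.png',im)"
```

```text
clock: 13.05
eef_pos: [541.1, -145.1, 327.7]
tool_rot: [-3.141, -0.0, 1.858]
force: [-0.8, 0.4, -2.2]
width: 24.8
pos [ 541.1 -145.1  327.7] yaw 1.858 q [ 0.36  0.61 -0.23  1.84  0.2   0.71  0.31] F [-0.8  0.4 -2.2] w 24.774135255227076 t 13.05
shift -0.0 -0.0 -1.3 turn 0.0
[-0.02600728  0.01482933  0.03713529]
```

View pics/s10c.png

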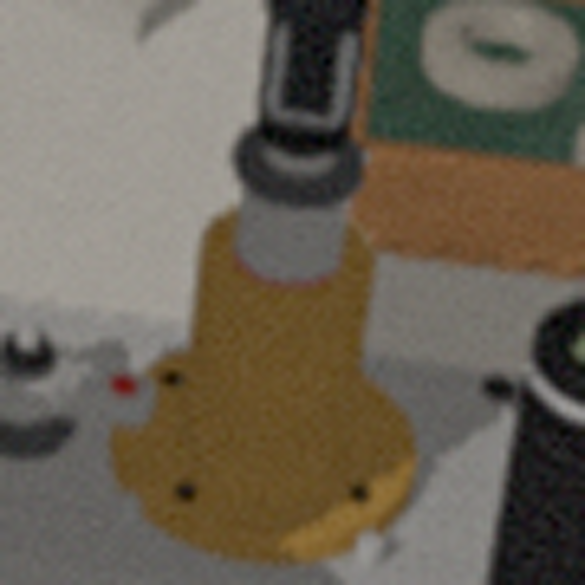

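View pics/w10.png

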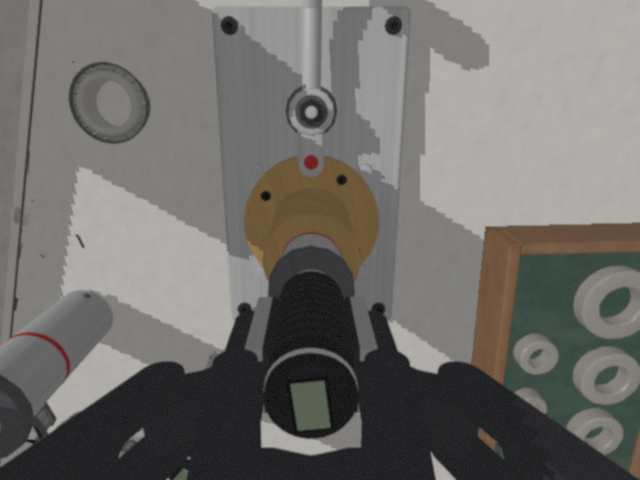

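```bash
python3 -m jog '[0,0,-0.6,0,20,0,0,-1.1,0,20,0,0,-1.1,0,20,0,0,-1.1,0,20,0,0,-1.1,0,20]'; python3 -c "
from h import *
go([541.1,-145.1,329],1.858)
im,d=get_image('scene');cv2.imwrite('pics/s11c.png',cv2.resize(im[220:310,350:440],None,fx=6.5,fy=6.5,interpolation=2))
cv2.imwrite('pics/s11.png',im)
# collar height: collar underside front rim rows
im,d=get_image('wrist');cv2.imwrite('pics/w11.png',cv2.resize(im[130:330,220:400],None,fx=3,fy=3))
g=im.max(2);print([int(x) for x in g[420:450,312]])
g8=cv2.imread('pics/w8.png').max(2);print([int(x) for x in g8[420:450,309]])
"
```

```text
clock: 13.57
eef_pos: [541.2, -145.1, 328.8]
tool_rot: [3.142, 0.0, 1.858]
force: [0.5, -0.3, -2.9]
width: 24.7
pos [ 541.2 -145.1  328.8] yaw 1.858 q [ 0.36  0.61 -0.23  1.84  0.2   0.71  0.31] F [ 0.5 -0.3 -2.9] w 24.70866056428357 t 13.5667
shift -0.0 -0.1 -0.2 turn 0.0
[99, 99, 98, 99, 97, 97, 96, 99, 94, 67, 34, 18, 27, 27, 14, 28, 29, 51, 100, 150, 173, 175, 179, 175, 175, 174, 174, 174, 175, 174]
[98, 100, 98, 100, 97, 97, 90, 65, 35, 18, 32, 21, 21, 29, 28, 51, 92, 118, 131, 130, 130, 131, 132, 130, 130, 132, 131, 130, 131, 129]
```

View pics/s11c.png

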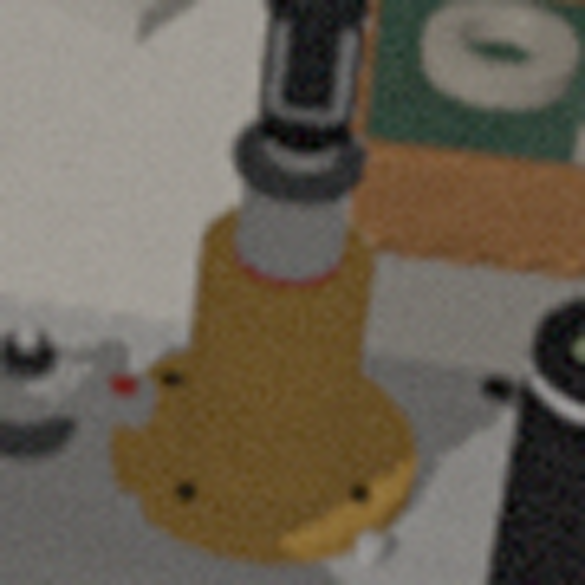

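View pics/w11.png

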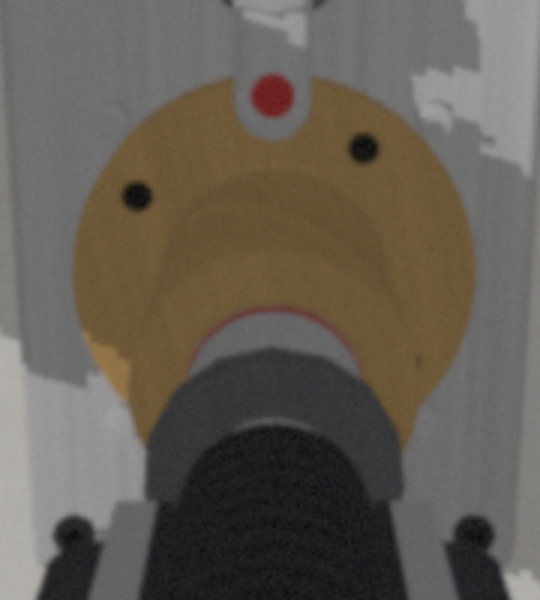

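View pics/s11.png

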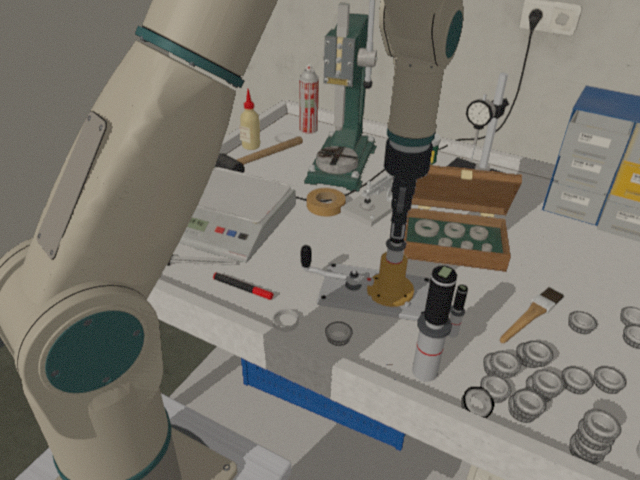

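```bash
python3 -c "
from h import *
s=read_state();print(s['eef_pos'],s['width'],s['force'],s['clock']);print(finish_job())"
```

```text
[ 541.13940712 -145.10556591  328.80034147] 24.945043144963684 [ 1.05630921 -0.17616828 -3.50642292] 13.6667
the job is handed in; nothing more can be done
None
```

The job is handed in at 13.7 s: the hold-down finger is over the flange, and the gauge is drawn up about 30 mm and still gripped. No verdict came back.

- **Lever:** I swung it round by the black grip. The first placing measured about 0.024 rad short, so I gripped it again and corrected it. The finger then pointed at the bore to within about 0.005 rad by the wrist camera.
- **Gauge:** I gripped the gauge standing in the bush, the middle-sized of the three. I nulled a 2 N side force after the first 4 mm and raised it straight up. The arm measured 29.8 mm of travel against 30 commanded. The red ring shows as a thin line right at the top of the bush in both the scene and wrist views.
- **Last state:** The load on the hand was 3.5 N, which matches the weight of the gauge alone, with about 1 N sideways. The bush looked seated and the bystanders in view looked unmoved.
- **Doubts:** The camera views disagreed by about 1 mm on where the gauge's axis stood, so I centred the jaws by the gaps beside the handle and then by force. The gauge's top also sits about 2 px from where it was before gripping. That could be up to half a millimetre of shift in the hand; the red ring shows no larger error.

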